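# Put the swapped tools back on their shadows

## Robot

A 7-joint arm with a two-finger parallel gripper is mounted at the origin on a cart in front of the work surface, level with it; the furniture and walls round the work are solid. World frame = base frame: x ahead of the robot, y to its left, z up, the work surface at z = 0. Lengths are in m, angles in rad, forces in N, time in s.
With the tool pointing down it reaches from about 0.425 to 1.025 m from the base axis. Payload 9.4 kg.
Tool frame: the origin (TCP) lies at the very end of the fingers, on their centre line; the grasp point (between the pads) lies manip.grip_point_offset behind it (manip.grip_point_offset is the distance from the TCP to the grasp point, in m); z points along the fingers, y is the line along which they close (so a half turn about z gives the same grasp; the last joint's range is limited). The gripper opens to 93 mm and grips with 3 to 60 N. Pads are 15 mm wide; open, the fingers measure 128 mm over their backs; the gripper's body (75 mm by 188 mm) begins 65 mm behind the grasp point.
Start: joints at [-1.27, 0.599, -0.003, 1.599, 0.002, 0.943, -0.08], TCP at [0.267, 0.674, 0.219] pointing down, gripper open.
Joint ranges: [-2.57, 2.57], [-0.35, 1.97], [-1.29, 1.29], [0.11, 2.56], [-1.05, 4.19], [0.11, 1.86], [-2.63, 2.63]. Speed limits (rad/s): [2.22, 2.22, 3.01, 3.01, 3.14, 3.14, 3.14].

## Interface

Orientations are given as a unit quaternion [w, x, y, z].
In Python, from bench import manip, solver, readout, optics, job gives the robot as it stands. Calls block until the motion is done:
- manip.goto(position, orientation): joint-space move of the TCP to a pose.
- manip.line_to(position, frame=None, feed=0.15, until_force=None): straight line of the TCP; frame=None keeps the orientation; feed is the mean speed in m/s. With until_force (N) it stops when the force on the tool has changed by that much, and returns True; else False.
- manip.movej(angles): joint-space move.
- manip.grip(opening, squeeze=None): finger opening in m; squeeze is the grip in N (None keeps the last); returns when the fingers have stopped.
- manip.pause(seconds).
- solver.ik(position, orientation): joint angles nearest the present ones, or None.
- readout.state(): the state.
- optics.capture(name): name is "side" or "top"; returns (picture, depth): 420x560x3 uint8, blue, green, red; 420x560 float32, m along the optical axis (not along the pixel's ray), 0 where there is no reading.
- optics.camera_params(name): a dict with "vfov" (degrees; the focal length in pixels is half the picture's height over the tangent of half this angle, whatever the lens; pixels are square), "cx", "cy" (the principal point, pixels), "rvec" (rotation vector, rad) and "tvec" (3), from world to camera coordinates, as OpenCV has them. Camera axes: x right, y down, z forward; pixel columns grow to the right and rows downward; lengths in m; the calibration is good to about 2 mm. A picture is of the moment at which its call begins. camera_params takes no time and is no camera call.
A pose or a line that the arm cannot do raises manip.Unreachable and nothing moves.
- job.finish_job(): hands the job in; it is judged then, once.
The state is a dict: "time_s": time; "q": joint angles; "qd": joint speeds; "joint_torque": joint torques, N m; "tcp_pos": TCP position; "tcp_rot": TCP orientation; "contact_force": force on the tool from outside, world axes, zero at the start; "wrist_torque": the same for the moment, N m; "gripper_width": finger opening in m; "grip_force": force on a finger pad.
Only numpy, scipy, OpenCV 4.12 (cv2) and the standard library are available. Lean on these libraries where they do the work, as an engineer would, in place of code of your own. Each camera call takes 0.05 s, during which the arm holds its last target. There are 200 camera calls.

## Task

Somebody put the block plane, the screw box and the roll of tape back on the wrong shadow boards. Swap them round, parking one on the blank board or another free spot on the way, so that each lies flat and square on its own painted shadow, covering it, and leave the tape measure, the sanding block and the spanner where they are.

Things in the scene. Friction and masses are not known exactly. Their poses are not given: they have to be found in the camera images.
- plane: grey metal block plane, sole 45 mm wide (x) and 155 mm long (y), 42 mm high, about 0.7 kg; grasp across the 45 mm sides, whose cheeks are flat from 4 to 28 mm above the sole; origin: centre of its underside, z up
- carton: closed screw box, cardboard with a blue lid, 61 mm (x) by 91 mm (y), 46 mm high, about 0.5 kg; grasp across the 61 mm sides; origin: centre of its underside, z up
- roll: roll of blue insulating tape lying flat, 66 mm outer diameter, 19 mm high, with a hole in the middle, 60 g; grasp across the diameter; origin: centre of its underside, z up
- plane_board: low plywood stand fixed to the bench: a flat board 100 x 175 x 12 mm on two battens, its top 40 mm above the bench, a small steel screw in each corner; origin: centre of its footprint at bench level (top at local z = 40 mm); local y along the 175 mm length, x across the 100 mm width. Centred on it is painted the plane's black shadow: a long rectangle 49 (x) by 159 mm (y) with rounded corners
- carton_board: low plywood stand fixed to the bench: a flat board 100 x 175 x 12 mm on two battens, its top 40 mm above the bench, a small steel screw in each corner; origin: centre of its footprint at bench level (top at local z = 40 mm); local y along the 175 mm length, x across the 100 mm width. Centred on it is painted the screw box's black shadow: a rectangle 65 (x) by 95 mm (y)
- roll_board: low plywood stand fixed to the bench: a flat board 100 x 175 x 12 mm on two battens, its top 40 mm above the bench, a small steel screw in each corner; origin: centre of its footprint at bench level (top at local z = 40 mm); local y along the 175 mm length, x across the 100 mm width. Centred on it is painted the tape roll's black shadow: a disc 70 mm in diameter
- blank_board: low plywood stand fixed to the bench: a flat board 100 x 175 x 12 mm on two battens, its top 40 mm above the bench, a small steel screw in each corner; origin: centre of its footprint at bench level (top at local z = 40 mm); local y along the 175 mm length, x across the 100 mm width. It has no shadow and is empty at the start: the free spot
- tape_measure: yellow pocket tape measure lying flat beside the boards, 75 x 101 x 37 mm, origin: centre of its underside; to be left alone
- sanding_block: brown cork sanding block behind the boards, 63 x 110 x 31 mm, origin: centre of its underside; to be left alone
- spanner: steel spanner lying beside the boards, 23 x 143 x 9 mm, origin: centre of its underside; to be left alone
Things that resemble listed ones, but are neither listed nor needed, are in the scene too. Of the things that look like the roll, the larger one is meant.

How it is judged:
By the outcome, as a careful person would: the job done as asked, in the order asked, and still so for the second after the job is handed in, with the robot touching nothing.
It also fails if it takes over 106 s, if anything falls off the work surface, if the arm or the gripper's body presses on something with over 40 N, if the wrist force passes 120 N, or if a joint passes its speed limit or range.

## Working session

There is one attempt and no reset: what is moved stays moved. The work goes in short steps, each a Python script; the robot and the scene stay as the last script left them, time stands still between calls to the robot, and variables do not carry over. Pictures are saved under pics/ and viewed, at most 14 in all, crops included, and the job is handed in when it is done.

```bash
ls; mkdir -p pics; python3 - <<'E'
from bench import manip, solver, readout, optics, job
import cv2,numpy as np
for n in ("top","side"):
    p,d=optics.capture(n); cv2.imwrite(f"pics/{n}0.png",p); np.savez(f"pics/{n}0.npz",p=p,d=d)
    print(n,optics.camera_params(n),d.min(),d.max())
s=readout.state();print(s,manip.grip_point_offset)
E
```

```text
pics
top {'vfov': 51.0694406128656, 'cx': 287.24843413277705, 'cy': 213.33345035300007, 'rvec': array([ 2.14338889, -2.18922844,  0.12207703]), 'tvec': array([-0.09897915,  0.55913187,  1.2201109 ])} 0.0 2.0602837
side {'vfov': 44.160319384576525, 'cx': 288.010464202136, 'cy': 211.78577126203328, 'rvec': array([ 2.22061796, -0.28617756,  0.12300437]), 'tvec': array([-0.55364847,  0.06581961,  1.34090764])} 0.0 3.0351076
{'time_s': 0.1, 'q': array([-1.26968059,  0.60003856, -0.00252333,  1.6000045 ,  0.00180107,
        0.94289185, -0.07980571]), 'qd': array([ 0.00171817, -0.00175205,  0.00122709, -0.00092256, -0.00180742,
       -0.00206873, -0.00029202]), 'joint_torque': array([ 3.82061466e-03, -7.66551590e+01,  1.50185656e+00, -2.52935779e+01,
       -5.22708683e-02,  1.36156325e-02,  4.08934488e-05]), 'tcp_pos': array([0.26731879, 0.67347939, 0.21786756]), 'tcp_rot': array([-5.74091194e-05,  1.87768190e-01,  9.82213143e-01, -6.67736392e-04]), 'contact_force': array([ 0.75121643, -0.48454653, -0.33445931]), 'wrist_torque': array([-0.01647489, -0.02862603, -0.00290672]), 'grip_force': 0.0, 'gripper_width': 0.09312774781010748} 0.0188
```

View images.

View pics/top0.png

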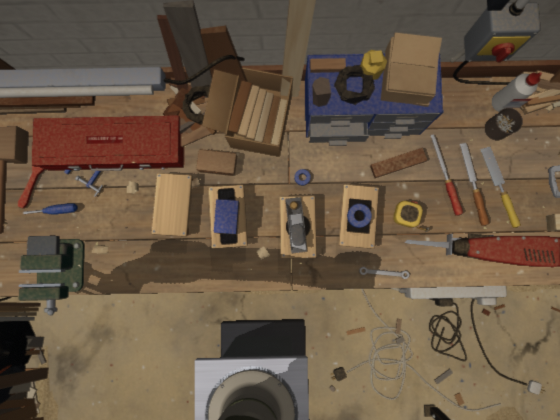

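View pics/side0.png

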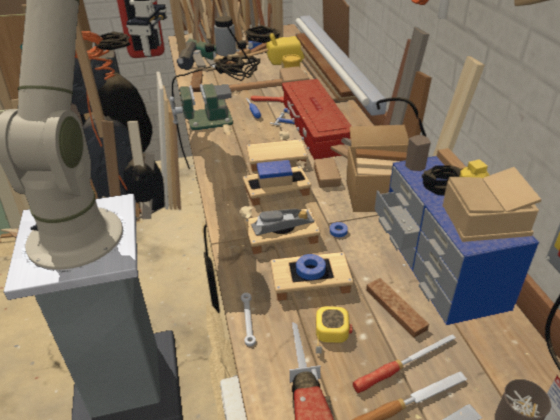

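```bash
cat > h.py <<'E'
import cv2,numpy as np
from bench import manip, solver, readout, optics, job
class Cam:
    def __init__(s,n):
        c=optics.camera_params(n); s.f=210/np.tan(np.radians(c['vfov']/2)); s.cx,s.cy=c['cx'],c['cy']
        s.R=cv2.Rodrigues(c['rvec'])[0]; s.t=c['tvec']; s.c=-s.R.T@s.t
    def rays(s,uv):
        uv=np.atleast_2d(uv).astype(float)
        return np.c_[(uv[:,0]-s.cx)/s.f,(uv[:,1]-s.cy)/s.f,np.ones(len(uv))]
    def onplane(s,uv,z):
        r=s.rays(uv)@s.R; return s.c+r*((z-s.c[2])/r[:,2])[:,None]
    def cloud(s,d):
        v,u=np.mgrid[:d.shape[0],:d.shape[1]]
        P=(s.rays(np.c_[u.ravel(),v.ravel()])*d.reshape(-1,1)-s.t)@s.R
        P[d.ravel()<=0]=np.nan
        return P.reshape(*d.shape,3)
    def pix(s,P):
        q=np.atleast_2d(P)@s.R.T+s.t; return np.c_[s.f*q[:,0]/q[:,2]+s.cx,s.f*q[:,1]/q[:,2]+s.cy]
def rect(xy):
    """centre, short, long, yaw of the long axis relative to world y (-90..90 deg)"""
    (c,(w,h),a)=cv2.minAreaRect(np.asarray(xy,np.float32))
    yaw=a-90 if w>h else a           # h axis is at angle a+90 -> y axis rotated by a
    return np.round(c,4),round(min(w,h),4),round(max(w,h),4),round((yaw+90)%180-90,2)
E
python3 - <<'E'
from h import *
for n in("top","side"):
    z=np.load(f"pics/{n}0.npz");C=Cam(n);P=C.cloud(z['d']);p=z['p'];print(n,C.c)
    ok=(np.abs(P[...,1])<.5)&(P[...,0]>.35)&(P[...,0]<.85)
    b=P[250:280,200:280] if n=="top" else P[230:280,230:245]
    print("bench z",np.nanmedian(b[...,2]),np.nanstd(b[...,2]))
    m=(ok&(P[...,2]>.022)&(P[...,2]<.12)).astype(np.uint8)
    k,l,st,ce=cv2.connectedComponentsWithStats(m)
    for i in range(1,k):
        if st[i,4]<60: continue
        Q=P[l==i]; print(i,st[i,4],ce[i].round(),"z",np.percentile(Q[:,2],[5,50,98]).round(4))
        T=Q[(Q[:,2]>.034)&(Q[:,2]<.046)]
        if len(T)>50: print("   board",rect(T[:,:2]))
        T=Q[Q[:,2]>.05]
        if len(T)>50: print("   top",len(T),rect(T[:,:2]),np.percentile(T[:,2],[5,50,95]).round(4))
    if n=="top":
        cv2.imwrite("pics/crop0.png",cv2.resize(p[150:290,145:445],(800,373),interpolation=cv2.INTER_CUBIC))
E
```

```text
top [ 0.42013832 -0.10561163  1.27413731]
bench z -0.0008002410097199611 0.006309909768555854
2 2099 [254. 129.] z [0.0311 0.0759 0.1192]
   board (array([ 0.7996, -0.0321]), 0.1168, 0.1474, -12.23)
   top 1645 (array([ 0.8006, -0.0273]), 0.1184, 0.1575, -12.02) [0.0544 0.0894 0.1184]
3 6908 [132. 140.] z [0.0416 0.0854 0.094 ]
   board (array([0.7248, 0.2856]), 0.1134, 0.4166, 22.18)
   top 6219 (array([0.7659, 0.2949]), 0.1598, 0.4173, 3.35) [0.0651 0.0859 0.0915]
4 1292 [362. 129.] z [0.0262 0.0712 0.1157]
   top 1125 (array([ 0.7769, -0.3267]), 0.0845, 0.3353, -10.69) [0.0612 0.072  0.1131]
12 364 [338. 140.] z [0.0726 0.0904 0.119 ]
   top 364 (array([ 0.7456, -0.2546]), 0.0153, 0.1586, 0.01) [0.0726 0.0904 0.1168]
13 810 [216. 161.] z [0.0247 0.0291 0.0344]
55 2204 [172. 204.] z [0.0348 0.0393 0.0445]
   board (array([0.5897, 0.2167]), 0.1006, 0.175, 85.24)
59 101 [132. 187.] z [0.0246 0.03   0.0358]
60 2175 [228. 216.] z [0.0355 0.0412 0.0884]
   board (array([0.5524, 0.0583]), 0.1004, 0.1746, -86.91)
   top 791 (array([0.5471, 0.0571]), 0.0614, 0.0914, 85.6) [0.0775 0.0844 0.
[... 1562 characters left out ...]
23, 0.091, 84.97) [0.0536 0.0846 0.0893]
21 492 [327. 170.] z [0.0257 0.0311 0.0349]
22 78 [246. 210.] z [0.0247 0.0326 0.0388]
23 2095 [281. 226.] z [0.0343 0.0442 0.0814]
   board (array([ 0.5193, -0.1423]), 0.1052, 0.1752, 89.57)
   top 762 (array([ 0.5227, -0.1351]), 0.0545, 0.1475, -86.09) [0.0519 0.0638 0.0815]
25 2638 [311. 272.] z [0.0353 0.0418 0.0621]
   board (array([ 0.5454, -0.3157]), 0.1054, 0.1756, 82.47)
   top 494 (array([ 0.544 , -0.3414]), 0.0656, 0.1268, -2.25) [0.0516 0.0598 0.0628]
29 70 [376. 287.] z [0.0221 0.023  0.0249]
53 952 [333. 322.] z [0.0257 0.0368 0.0405]
   board (array([ 0.5503, -0.4591]), 0.0657, 0.0718, -16.96)
71 132 [297. 334.] z [0.0291 0.0312 0.0347]
```

View pics/crop0.png

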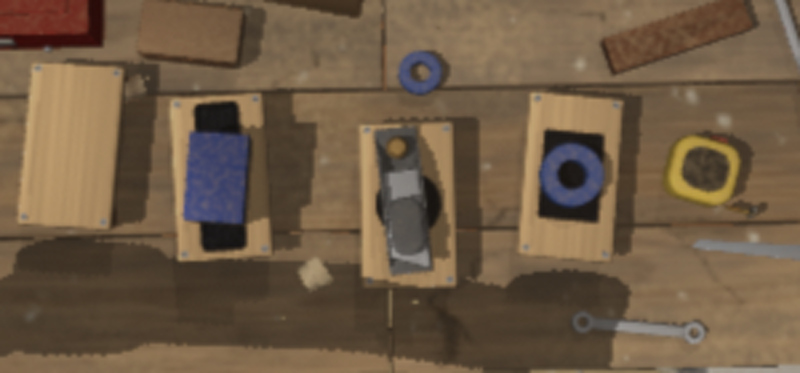

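```bash
cat >> h.py <<'E'
from scipy.spatial.transform import Rotation as Ro
UP=.20
def quat(phi,flip):
    """tool down, fingers closing across an object whose long axis is phi deg from world x"""
    th=np.radians(phi+90+180*flip); y=np.array([np.cos(th),np.sin(th),0]); z=np.array([0,0,-1.])
    q=Ro.from_matrix(np.c_[np.cross(y,z),y,z]).as_quat(); return [q[3],q[0],q[1],q[2]]
def best(p,phi):
    o=[(abs(s[6]),quat(phi,f)) for f in(0,1) if (s:=solver.ik(p,quat(phi,f))) is not None]
    return min(o,key=lambda a:a[0])[1]
def pick(xy,phi,zt,opening,squeeze):
    manip.grip(opening); p=[*xy,UP]; q=best(p,phi); manip.goto(p,q)
    hit=manip.line_to([*xy,zt],feed=.12,until_force=15)
    w=manip.grip(0.0,squeeze); s=readout.state()
    print("pick hit",hit,"w",s['gripper_width'],"F",s['grip_force'],"tcp",s['tcp_pos'].round(4))
    manip.line_to([*xy,UP],feed=.15); s2=readout.state()
    print(" lifted w",s2['gripper_width'],"F",s2['contact_force'].round(2),"M",s2['wrist_torque'].round(2)); return s['tcp_pos'][2]
def place(xy,phi,zt,opening):
    p=[*xy,UP]; manip.goto(p,best(p,phi))
    manip.line_to([*xy,zt+.012],feed=.15)
    hit=manip.line_to([*xy,zt-.003],feed=.02,until_force=4)
    s=readout.state(); print("place hit",hit,s['tcp_pos'].round(4),"t",s['time_s'])
    manip.grip(opening); manip.line_to([*xy,UP],feed=.15)
def boards(n="top",save=None):
    p,d=optics.capture(n); C=Cam(n); P=C.cloud(d)
    if save: cv2.imwrite(save,p)
    m=((np.abs(P[...,1])<.4)&(P[...,0]>.4)&(P[...,0]<.68)&(P[...,2]>.025)&(P[...,2]<.12)).astype(np.uint8)
    k,l,st,ce=cv2.connectedComponentsWithStats(m)
    for i in range(1,k):
        if st[i,4]<1000: continue
        Q=P[l==i]; hsv=cv2.cvtColor(p,cv2.COLOR_BGR2HSV)[l==i]
        for nm,T in (("board",Q[(Q[:,2]>.034)&(Q[:,2]<.046)]),("top",Q[Q[:,2]>.05]),
          ("blue",Q[(hsv[:,0]>105)&(hsv[:,0]<135)&(hsv[:,1]>90)&(hsv[:,2]>60)&(Q[:,2]>.05)]),
          ("nonwood",Q[(hsv[:,1]<75)&(Q[:,2]>.043)])):
            if len(T)>100:
                c,a,b,y=rect(T[:,:2]); print(ce[i].round(),nm,c,a,b,"phi",round((y+180)%180-90,2) , "mean",T[:,:2].mean(0).round(4))
E
python3 - <<'E'
from h import *
s=readout.state(); manip.line_to([*s['tcp_pos'][:2],.27])
z=pick([.5439,-.3116],-6.5,.045,.085,12)
place([.5897,.2167],-4.76,z,.085)
boards(save="pics/top1.png")
E
```

```text
pick hit False w 0.06518578331475429 F 12.003243929286853 tcp [ 0.5441 -0.3116  0.0452]
 lifted w 0.06501559468295799 F [-0.38 -0.62 -0.94] M [0.01 0.15 0.05]
place hit True [0.5896 0.2167 0.0447] t 11.2833
[174. 213.] board [0.5893 0.2168] 0.1013 0.1741 phi -4.82 mean [0.5604 0.2094]
[174. 213.] top [0.5796 0.2128] 0.0391 0.065 phi -74.84 mean [0.5743 0.2144]
[228. 216.] board [0.5526 0.0582] 0.1002 0.1746 phi 2.95 mean [0.5527 0.0557]
[228. 216.] top [0.5471 0.057 ] 0.0614 0.0912 phi -4.8 mean [0.5459 0.0557]
[228. 216.] blue [0.547  0.0566] 0.0567 0.0894 phi -4.55 mean [0.5464 0.0575]
[228. 216.] nonwood [0.5503 0.0595] 0.0894 0.1584 phi 4.21 mean [0.5463 0.0533]
[359. 216.] board [ 0.5451 -0.3129] 0.1006 0.1747 phi -6.48 mean [ 0.5443 -0.3126]
[298. 227.] board [ 0.519  -0.1397] 0.0998 0.1747 phi -0.04 mean [ 0.5182 -0.1414]
[298. 227.] top [ 0.5214 -0.1344] 0.0452 0.1391 phi 5.15 mean [ 0.5128 -0.1353]
[298. 227.] nonwood [ 0.5232 -0.1359] 0.0502 0.1533 phi 6.09 mean [ 0.5135 -0.1352]
```

View pics/top1.png

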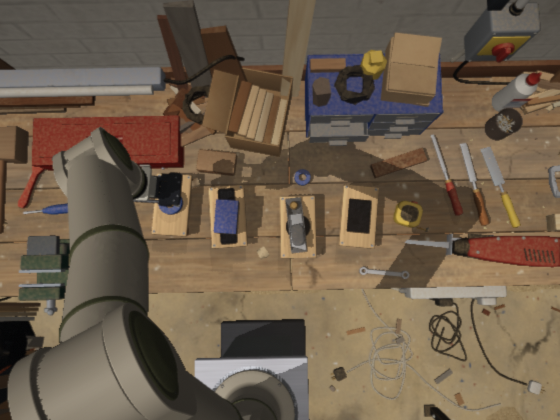

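```bash
python3 - <<'E'
from h import *
C=Cam("top"); p=cv2.imread("pics/top1.png")
g=p.max(2)[180:255,335:385]; m=(g<55).astype(np.uint8)
k,l,st,ce=cv2.connectedComponentsWithStats(m); i=1+np.argmax(st[1:,4])
v,u=np.nonzero(l==i); X=C.onplane(np.c_[u+335,v+180],.04)[:,:2]; print("carton shadow",rect(X),X.mean(0))
z=pick([.547,.0568],-4.6,.046,.085,25)
p=[.545,-.313,UP]; manip.goto(p,best(p,-6.5))
print(z); boards(save="pics/top2.png")
E
```

```text
carton shadow (array([ 0.5457, -0.3125]), 0.0601, 0.09, 83.24) [ 0.54561829 -0.31259968]
pick hit False w 0.06104662516060118 F 25.000550150871277 tcp [0.5471 0.0567 0.0463]
 lifted w 0.060782869547300424 F [ 0.71  0.05 -3.18] M [ 0.01 -0.01  0.03]
0.04625231769612531
```

View pics/top2.png

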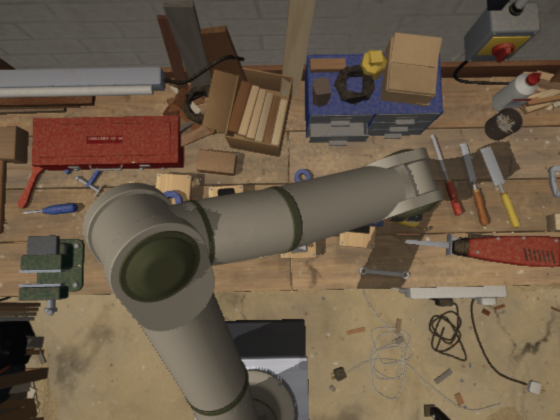

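```bash
cat >> h.py <<'E'
START=[-1.27,.599,-.003,1.599,.002,.943,-.08]
E
python3 - <<'E'
from h import *
place([.5452,-.3129],-6.45,.0463,.085)
manip.movej(START)
boards(save="pics/top3.png"); print(readout.state()['time_s'])
p=cv2.imread("pics/top3.png"); cv2.imwrite("pics/crop3.png",cv2.resize(p[150:290,145:445],(800,373),interpolation=cv2.INTER_CUBIC))
C=Cam("top"); g=p.max(2)[180:255,208:248]; k,l,st,ce=cv2.connectedComponentsWithStats((g<55).astype(np.uint8)); i=1+np.argmax(st[1:,4])
v,u=np.nonzero(l==i); X=C.onplane(np.c_[u+208,v+180],.04)[:,:2]; print("plane shadow",rect(X),X.mean(0))
E
```

```text
place hit True [ 0.5453 -0.3128  0.0462] t 20.525
[172. 204.] board [0.5896 0.2165] 0.101 0.1749 phi -4.37 mean [0.5876 0.2153]
[172. 204.] top [0.5924 0.2164] 0.0639 0.0654 phi 59.71 mean [0.5922 0.2163]
[172. 204.] blue [0.5911 0.2152] 0.0589 0.0612 phi 84.89 mean [0.5918 0.2157]
[172. 204.] nonwood [0.567  0.2191] 0.0842 0.1146 phi -4.95 mean [0.5896 0.2146]
[228. 216.] board [0.5527 0.0582] 0.1004 0.1752 phi 3.02 mean [0.5517 0.0577]
[359. 216.] board [ 0.5449 -0.3132] 0.1003 0.1748 phi -6.48 mean [ 0.539  -0.3095]
[359. 216.] top [ 0.5487 -0.3121] 0.0619 0.0909 phi -6.49 mean [ 0.5481 -0.3106]
[359. 216.] blue [ 0.5474 -0.31  ] 0.0578 0.088 phi -7.23 mean [ 0.544  -0.3098]
[359. 216.] nonwood [ 0.5287 -0.3081] 0.0678 0.1353 phi -11.08 mean [ 0.5487 -0.3105]
[298. 227.] board [ 0.5189 -0.1397] 0.0999 0.1746 phi -0.03 mean [ 0.5183 -0.1417]
[298. 227.] top [ 0.5231 -0.1342] 0.0451 0.1424 phi 5.2 mean [ 0.5122 -0.1353]
[298. 227.] nonwood [ 0.5161 -0.1351] 0.0657 0.1654 phi -4.35 mean [ 0.5127 -0.1348]
25.9417
plane shadow (array([0.5533, 0.0594]), 0.0448, 0.1552, -86.92) [0.55247466 0.05932407]
```

View pics/crop3.png

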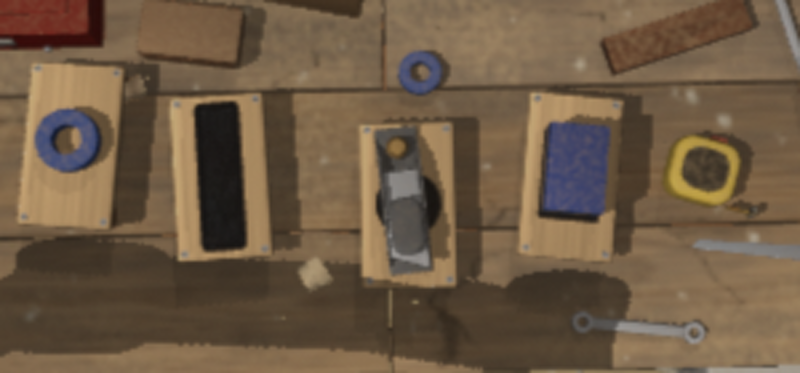

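```bash
python3 - <<'E'
from h import *
C=Cam("top"); print(C.onplane([[145+404/2.667-.4,150+201/2.667-.4]],.046))
for nm,xy,phi in (("roll a",[.5439,-.3116],-6.5),("roll b",[.5897,.2167],-4.8),("cart a",[.547,.0568],-4.6),("cart b",[.5452,-.3129],-6.5),("plane a",[.523,-.1345],5.2),("plane b",[.5528,.0588],3),("roll c",[.519,-.14],0)):
    print(nm,[None if (s:=solver.ik([*xy,UP],quat(phi,f))) is None else s.round(2).tolist() for f in(0,1)])
E
```

```text
[[ 0.52192549 -0.13477575  0.046     ]]
roll a [[0.27, 0.51, 0.24, 1.86, -0.16, 0.79, 2.05], [-0.21, 0.76, 1.11, 1.89, -0.8, 1.02, -0.43]]
roll b [[-0.41, 0.5, -0.04, 1.85, 0.03, 0.79, 1.02], [-0.91, 0.6, 0.74, 1.88, -0.53, 0.86, -1.56]]
cart a [[-0.21, 0.41, -0.0, 2.02, 0.0, 0.71, 1.28], [-0.72, 0.51, 0.75, 2.05, -0.5, 0.77, -1.31]]
cart b [[0.27, 0.51, 0.24, 1.86, -0.16, 0.79, 2.05], [-0.2, 0.76, 1.1, 1.89, -0.8, 1.02, -0.43]]
plane a [[0.08, 0.4, 0.1, 2.05, -0.06, 0.69, 1.87], [-0.41, 0.52, 0.82, 2.08, -0.54, 0.77, -0.73]]
plane b [[-0.18, 0.42, -0.03, 2.01, 0.02, 0.71, 1.39], [-0.7, 0.51, 0.72, 2.04, -0.48, 0.77, -1.21]]
roll c [[0.06, 0.4, 0.13, 2.05, -0.08, 0.69, 1.81], [-0.42, 0.52, 0.85, 2.08, -0.57, 0.78, -0.78]]
```

```bash
sed -i 's/^def best.*/def best(p,phi): return quat(phi,0)\ndef _old(p,phi):/' h.py; python3 - <<'E'
from h import *
import h
h.UP=.11
manip.grip(.085); p=[.5472,-.3128,.2]; manip.goto(p,quat(-6.48,0))
z=pick([.5472,-.3128],-6.48,.046,.085,25)
place([.5437,-.3136],-6.48,z,.085)
h.UP=.2; manip.line_to([.5437,-.3136,.2])
z=pick([.5213,-.1345],5.2,.0448,.08,45)
place([.5513,.0588],3.03,z,.075)
manip.movej(START)
boards(save="pics/top4.png"); print(readout.state()['time_s'])
p=cv2.imread("pics/top4.png"); cv2.imwrite("pics/crop4.png",cv2.resize(p[150:290,145:445],(800,373),interpolation=cv2.INTER_CUBIC))
E
```

```text
pick hit False w 0.06105125695026061 F 25.00074952840805 tcp [ 0.5474 -0.3129  0.0464]
 lifted w 0.06072631315356739 F [-0.35  0.28 -3.99] M [0.02 0.   0.01]
place hit True [ 0.5438 -0.3135  0.0463] t 33.5167
pick hit False w 0.04461557425571207 F 44.999963933369145 tcp [ 0.5214 -0.1345  0.0449]
 lifted w 0.04480258448616057 F [-0.09 -0.18 -7.04] M [ 0.06 -0.03 -0.02]
place hit True [0.5513 0.0589 0.0448] t 42.35
[172. 204.] board [0.5897 0.2164] 0.1008 0.1754 phi -5.05 mean [0.5879 0.2153]
[172. 204.] top [0.5923 0.2162] 0.0633 0.0651 phi 62.2 mean [0.5918 0.2161]
[172. 204.] blue [0.5922 0.2141] 0.0598 0.0603 phi -67.94 mean [0.5919 0.2159]
[172. 204.] nonwood [0.5674 0.2211] 0.0658 0.1144 phi -8.97 mean [0.5914 0.2164]
[228. 216.] board [0.5525 0.0581] 0.1003 0.1751 phi 2.79 mean [0.5539 0.0564]
[228. 216.] top [0.5501 0.0589] 0.0455 0.1377 phi 2.92 mean [0.5425 0.0573]
[228. 216.] nonwood [0.5507 0.0583] 0.0614 0.1624 phi 11.7 mean [0.5445 0.0573]
[359. 216.] board [ 0.5451 -0.3128] 0.1003 0.1752 phi -6.74 mean [ 0.5414 -0.3095]
[359. 216.] top [ 0.5457 -0.3127] 0.0612 0.0915 phi -6.37 mean [ 0.5442 -0.3109]
[359. 216.] blue [ 0.5443 -0.3108] 0.0576 0.0883 phi -6.44 mean [ 0.5408 -0.3107]
[359. 216.] nonwood [ 0.5629 -0.3161] 0.0688 0.1314 phi -12.41 mean [ 0.5454 -0.3101]
[298. 227.] board [ 0.5188 -0.1398] 0.1 0.1743 phi -0.18 mean [ 0.5179 -0.1396]
46.7
```

View pics/crop4.png

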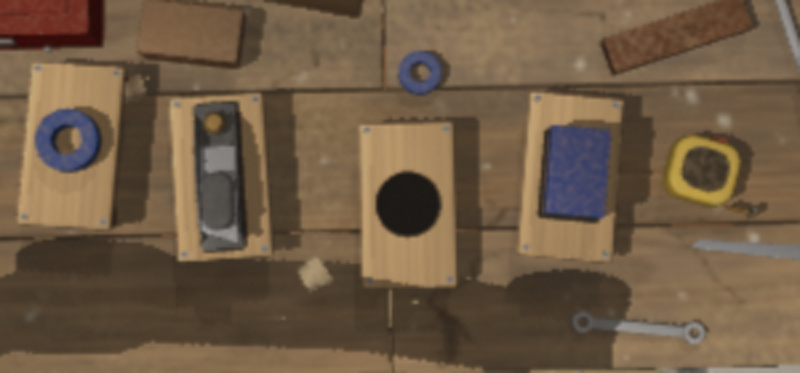

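```bash
python3 - <<'E'
from h import *
C=Cam("top"); p=cv2.imread("pics/top4.png")
g=p.max(2)[190:255,280:316]; k,l,st,ce=cv2.connectedComponentsWithStats((g<60).astype(np.uint8)); i=1+np.argmax(st[1:,4])
v,u=np.nonzero(l==i); X=C.onplane(np.c_[u+280,v+190],.04)[:,:2]; c=X.mean(0); print("disc",rect(X),c)
c=(c+[.5188,-.1398])/2
z=pick([.5905,.2165],-4.8,.045,.085,12)
place([c[0]-.0015,c[1]+.0003],0,z,.085)
manip.movej(START)
boards(save="pics/top5.png"); s,d=optics.capture("side"); print(readout.state()['time_s'])
p=cv2.imread("pics/top5.png"); A=cv2.resize(p[175:260,200:385],(800,368),interpolation=cv2.INTER_CUBIC)
B=cv2.resize(s[140:305,220:390],None,fx=2,fy=1.4,interpolation=cv2.INTER_CUBIC)
o=np.zeros((600,800,3),np.uint8); o[:368]=A; o[369:600,:340]=B[:231]; cv2.imwrite("pics/c5.png",o)
E
```

```text
disc (array([ 0.5195, -0.1389]), 0.0621, 0.0648, -1.21) [ 0.51908068 -0.13908918]
pick hit False w 0.06513532079584824 F 12.003258504287793 tcp [0.5907 0.2166 0.0453]
 lifted w 0.06493007285074856 F [ 0.26 -0.82 -1.19] M [ 0.04 -0.03 -0.04]
place hit True [ 0.5175 -0.1391  0.0448] t 55.3083
[172. 204.] board [0.5897 0.2163] 0.101 0.175 phi -4.74 mean [0.5886 0.216 ]
[228. 216.] board [0.5529 0.0583] 0.1006 0.1749 phi 2.95 mean [0.5542 0.0563]
[228. 216.] top [0.551 0.059] 0.0454 0.1395 phi 2.98 mean [0.5426 0.0572]
[228. 216.] nonwood [0.5509 0.051 ] 0.0662 0.1613 phi 6.51 mean [0.5432 0.0572]
[359. 216.] board [ 0.5452 -0.3129] 0.1004 0.1752 phi -6.53 mean [ 0.5414 -0.3093]
[359. 216.] top [ 0.5452 -0.3128] 0.0613 0.0909 phi -6.39 mean [ 0.5446 -0.3108]
[359. 216.] blue [ 0.5446 -0.3105] 0.0579 0.0882 phi -7.91 mean [ 0.5407 -0.3111]
[359. 216.] nonwood [ 0.5429 -0.3122] 0.0738 0.1654 phi -2.5 mean [ 0.5449 -0.3098]
[298. 227.] board [ 0.5188 -0.1397] 0.1 0.1743 phi -0.15 mean [ 0.5174 -0.1397]
[298. 227.] top [ 0.5194 -0.1384] 0.0629 0.0632 phi -45.92 mean [ 0.5193 -0.1385]
[298. 227.] nonwood [ 0.5348 -0.1204] 0.0642 0.1135 phi 48.14 mean [ 0.522  -0.1397]
60.15
```

View pics/c5.png

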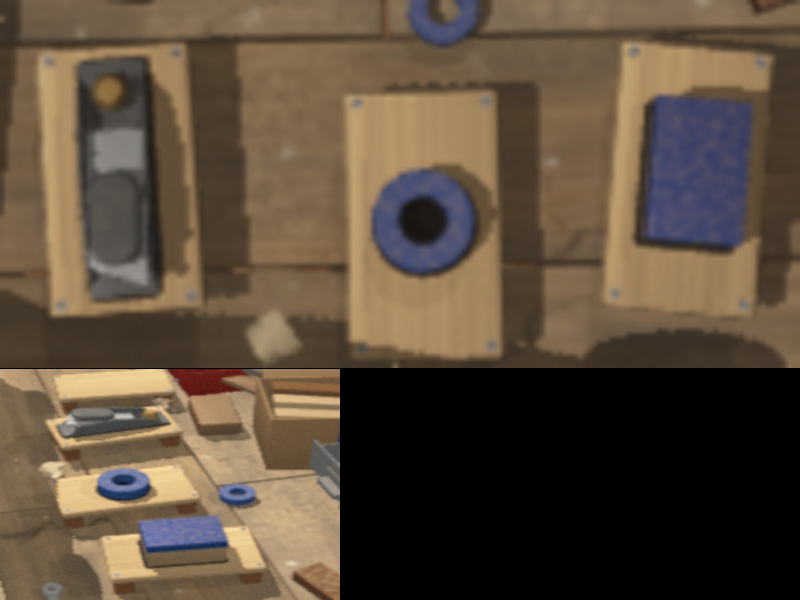

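```bash
python3 - <<'E'
from h import *
C=Cam("top"); cen=np.array([.5528,.0586]); a=np.radians(3); ax=np.array([np.cos(a),np.sin(a)]); n=np.array([-ax[1],ax[0]])
for f in("top3","top5"):
    p=cv2.imread(f"pics/{f}.png")
    for lo,hi in((-.09,-.062),(.062,.09)):
        r=[]
        s=np.arange(lo,hi,.002)
        for t in s:
            q=np.array([[*(cen+ax*t+n*w),.04] for w in np.linspace(-.015,.015,13)]); uv=C.pix(q).astype(np.float32)
            r.append(cv2.remap(p,uv[:,:1],uv[:,1:],1)[:,0].mean(0))
        print(f,[f"{t*1e3:.0f}:{int(x[0])}/{int(x[2])}" for t,x in zip(s,r)])
E
```

```text
top3 ['-90:42/71', '-88:56/97', '-86:81/142', '-84:93/163', '-82:92/162', '-80:73/127', '-78:46/78', '-76:29/43', '-74:22/28', '-72:22/26', '-70:23/26', '-68:24/28', '-66:24/28', '-64:24/28']
top3 ['62:24/28', '64:24/27', '66:24/28', '68:25/28', '70:24/28', '72:22/26', '74:21/26', '76:24/33', '78:38/62', '80:66/114', '82:88/155', '84:92/161', '86:76/134', '88:54/94']
top5 ['-90:41/70', '-88:54/94', '-86:77/136', '-84:87/154', '-82:86/150', '-80:69/119', '-78:58/85', '-76:67/80', '-74:78/87', '-72:83/91', '-70:92/100', '-68:99/106', '-66:107/113', '-64:115/122']
top5 ['62:52/96', '64:51/88', '66:51/80', '68:54/73', '70:64/76', '72:70/79', '74:72/80', '76:70/81', '78:66/88', '80:75/120', '82:89/155', '84:91/159', '86:75/132', '88:53/93']
```

```bash
python3 -c "
from bench import job;print(job.finish_job())"
```

```text
the job is handed in; nothing more can be done
None
```

The plane, the screw box and the roll of tape are each back on their own shadow, centred to within about 1 mm and square in the last pictures, and I handed the job in at about 60 s of the 106 s allowed; the tape measure, sanding block and spanner were not touched.

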